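# Kit a fallen tower cooler and a jigged board for a rebuild

### The job

Make up the rebuild kit in the blue two-bay tray. Stand the toppled tower cooler upright on its copper foot in the middle of the tray's grey square, and lift the green board straight up off the jig's two pins, keeping it level, and lay it flat, black heatsink up, on the floor of the tray's other bay. Put both down gently (no dropping), let go of them, and leave the other things on the bench where they are.

Things in the scene. Friction and masses are not known exactly. Their poses are not given: they have to be found in the camera images.
- cooler: Small tower CPU cooler, about 0.32 kg (varies): a stack of aluminium fins, 46 (x) x 52 (y) mm and 85 mm tall, from z = 30 to z = 115 mm, on a copper stem (26 x 30 mm) and a copper foot, 44 x 44 x 10 mm. Origin at the centre of the foot's underside, z along the cooler from foot to top. It starts lying on the turntable, on its -x face (its +x face up, its z level). The fin stack is solid enough to be gripped across its 52 mm width (along y).
- turntable: Low round black turntable, 236 mm across, 12 mm high; it does not turn. Origin at the centre of its underside; x, y level, z up. The cooler lies near its middle with its top pointing roughly along the turntable's -x.
- board: Green circuit board on a stiff carrier, 110 (x) x 70 (y) x 5 mm, about 0.18 kg, with a black finned heatsink, 30 x 30 mm, in the middle of its upper side, whose top is 27 mm above the board's underside: a good grip, across x or y. Small chips beside it are 4 mm high. Origin at the centre of the underside, z up out of the component side. Two 9.5 mm holes at (43, 24) and (-43, -24) mm. It starts down on the jig.
- jig: Aluminium fixture block fixed to the bench, 135 (x) x 90 (y) x 28 mm, with four 10 mm high standoffs on which the board rests (38 mm above the bench) and two upright brass pins, 8 mm in diameter, that go through the board's holes at (43, 24) and (-43, -24) mm and end 62 mm above the bench, 24 mm above the board's underside. Origin at the centre of its underside, x along the block, z up.
- seat (a point): Point on the jig where the centre of the board's underside rests, 38 mm above the bench; axes as the jig's.
- tray: Blue shallow tray fixed to the bench, 165 (x) x 245 (y) mm outside, 14 mm high, walls and floor 4 mm thick, split across the middle of its length by a low divider (10 mm above the floor, 4 mm thick) into two bays, each 157 (x) x 116 (y) mm inside. The bay on its -y side has a grey square, 76 x 76 mm; the bay on its +y side is for the board. Origin at the centre of its underside, z up.
- pad (a point): Middle of the grey square, on the tray floor, 4 mm above the bench; axes as the tray's.
- bay (a point): Middle of the board's bay, on the tray floor, 4 mm above the bench; axes as the tray's.
- screw_jar: Bystander: upright clear screw jar with yellow cap, 36 mm across, 50 mm high, standing on the turntable beside the cooler's foot end. Origin at the centre of its underside.
- bracket: Bystander: steel L-section bracket, 75 (x) x 18 (y) x 22 mm high, lying on the turntable beside the cooler, on its -y side of the turntable. Origin at the centre of its underside.
- flux_bottle: Bystander: white bottle with red cap, 34 mm across, 85 mm high, upright beside the jig on its +y side. Origin at the centre of its underside.
- driver: Bystander: orange screwdriver, 130 mm long along its x, lying beside the jig on its -y side. Origin under its middle.
- fan: Bystander: black case fan, 60 x 60 x 25 mm, lying flat beyond the tray on its +x side. Origin at the centre of its underside.
- psu_brick: Bystander: black power brick, 45 (x) x 100 (y) x 30 mm, lying beyond the tray on its +x side. Origin at the centre of its underside.
- duster: Bystander: tall upright red spray can, 50 mm across, 190 mm high, at the back of the work area. Origin at the centre of its underside. (Fixed bench equipment, up to 140 mm high, stands more than 0.63 m to the left and right of the robot and more than 0.8 m ahead of it.)
- tub: Bystander: upright white tub with blue cap, 60 mm across, 90 mm high, at the back of the work area. Origin at the centre of its underside.
There are look-alikes about, which are no part of the job. Of the things shaped like the board, the green one is meant.

How it is judged:
By the outcome, as a careful person would: the job done as asked, in the order asked, and still so for the second after the job is handed in, with the robot touching nothing.
It also fails if it takes over 64 s, if anything falls off the work surface, if the arm or the gripper's body presses on something with over 40 N, if the wrist force passes 120 N, or if a joint passes its speed limit or range.

### The arm

A 6-joint arm with a two-finger parallel gripper is mounted at the origin on the work surface. World frame = base frame: x ahead of the robot, y to its left, z up, the work surface at z = 0. Lengths are in m, angles in degrees, forces in N, time in s.
With the tool pointing down it reaches from about 0.325 to 0.85 m from the base axis. Payload 4.4 kg.
Tool frame: the origin (TCP) lies at the very end of the fingers, on their centre line; the grasp point (between the pads) lies 19 mm behind it; z points along the fingers, y is the line along which they close (so a half turn about z gives the same grasp; the last joint's range is limited). The gripper opens to 94 mm and grips with 3 to 60 N. Pads are 16 mm wide; open, the fingers measure 119 mm over their backs; the gripper's body (75 mm by 177 mm) begins 78 mm behind the grasp point.
Start: joints at [59.845, 11.837, 88.321, -0, 79.842, -8.623], TCP at [0.211, 0.535, 0.205] pointing down, gripper open.
Joint ranges: [-156.59, 156.59], [-49.26, 127.26], [12.9, 141.05], [-63.56, 243.56], [4.71, 150.69], [-161.64, 161.64]. Speed limits (degrees/s): [159.86, 159.86, 180, 180, 180, 180].

### API

Orientations are given as a 3x3 rotation matrix whose columns are the frame's x, y, z axes.
In Python, from plant import r, kin, optics gives the robot as it stands. Calls block until the motion is done:
- r.move_to(position, orientation): joint-space move of the TCP to a pose.
- r.move_linear(position, orientation=None, velocity=0.15): straight line of the TCP; orientation=None keeps the orientation; velocity is the mean speed in m/s.
- r.set_joints(angles): joint-space move.
- r.move_gripper(opening, newtons=None): finger opening in m; newtons is the grip in N (None keeps the last); returns when the fingers have stopped.
- r.sleep(seconds).
- kin.solve_ik(position, orientation): joint angles nearest the present ones, or None.
- optics.get_image(name): name is "scene" or "top" or "wrist"; returns (picture, depth): 480x640x3 uint8, red, green, blue; 480x640 float32, m along the optical axis (not along the pixel's ray), 0 where there is no reading.
- optics.camera_model(name): a dict with "K" (3x3 intrinsics, pixels), "rvec" (rotation vector, rad) and "tvec" (3), from world to camera coordinates, as OpenCV has them; the wrist camera has in their place "hand_eye" (4x4, takes a point from camera to tool coordinates, whose origin is the TCP and whose axes are the flange's). Camera axes: x right, y down, z forward; pixel columns grow to the right and rows downward; lengths in m; the calibration is good to about 2 mm. A picture is of the moment at which its call begins: read the wrist's pose just before it. camera_model takes no time and is no camera call.
A pose or a line that the arm cannot do raises r.PlanningError and nothing moves.
- r.job_done(): hands the job in; it is judged then, once.
Readings, each from a call of its own:
- r.get_time(): time.
- r.get_qpos(): joint angles.
- r.get_qvel(): joint speeds.
- r.get_joint_efforts(): joint torques, N m.
- r.get_position(): TCP position.
- r.get_eef_rot(): TCP orientation.
- r.get_force(): force on the tool from outside, world axes, zero at the start.
- r.get_torque(): the same for the moment, N m.
- r.get_width(): finger opening in m.
- r.get_grip_force(): force on a finger pad.
Only numpy, scipy, OpenCV 4.12 (cv2) and the standard library are available. Lean on these libraries where they do the work, as an engineer would, in place of code of your own. Each camera call takes 0.05 s, during which the arm holds its last target. There are 200 camera calls.

## Working session

There is one attempt and no reset: what is moved stays moved. The work goes in short steps, each a Python script; the robot and the scene stay as the last script left them, time stands still between calls to the robot, and variables do not carry over. Pictures are saved under pics/ and viewed, at most 10 in all, crops included, and the job is handed in when it is done.

```bash
ls; mkdir -p pics
python3 - <<'E'
from plant import r,kin,optics
import cv2,numpy as np
for n in("scene","top"):
    p,d=optics.get_image(n); np.savez(f"pics/{n}.npz",p=p,d=d); cv2.imwrite(f"pics/{n}0.png",p[:,:,::-1])
    print(n,optics.camera_model(n))
print(optics.camera_model("wrist"),r.get_time(),r.get_eef_rot())
E
```

```text
pics
scene {'K': array([[565.08662155,   0.        , 327.51570925],
       [  0.        , 565.08662155, 244.11355135],
       [  0.        ,   0.        ,   1.        ]]), 'rvec': array([ 2.00645909,  1.6278938 , -0.5375548 ]), 'tvec': array([-0.13105607, -0.38619288,  1.6129013 ])}
top {'K': array([[487.67775197,   0.        , 315.93542653],
       [  0.        , 487.67775197, 244.52061178],
       [  0.        ,   0.        ,   1.        ]]), 'rvec': array([ 2.18573785, -2.00787331,  0.23966275]), 'tvec': array([-0.03777551,  0.53907602,  0.94802584])}
{'K': array([[388.78493464,   0.        , 313.71028727],
       [  0.        , 388.78493464, 234.98272494],
       [  0.        ,   0.        ,   1.        ]]), 'hand_eye': array([[ 8.89547066e-04, -9.63250031e-01, -2.68604890e-01,
         8.04842099e-02],
       [ 9.99999493e-01,  7.30067475e-04,  6.93617666e-04,
         6.99927473e-04],
       [-4.72027544e-04, -2.68605371e-01,  9.63250192e-01,
        -1.78682932e-01],
       [ 0.00000000e+00,  0.00000000e+00,  0.00000000e+00,
         1.00000000e+00]])} 0.1 [[-9.30208779e-01  3.67029402e-01 -1.02259277e-03]
 [ 3.67030698e-01  9.30207176e-01 -1.75375940e-03]
 [ 3.07541870e-04 -2.00668533e-03 -9.99997939e-01]]
```

View pics/top0.png

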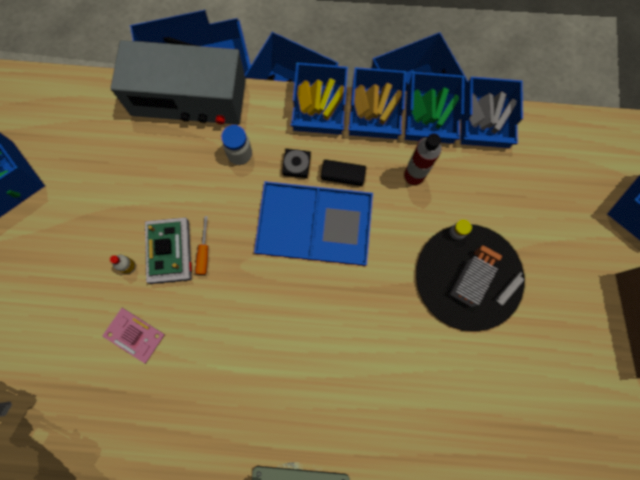

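View pics/scene0.png

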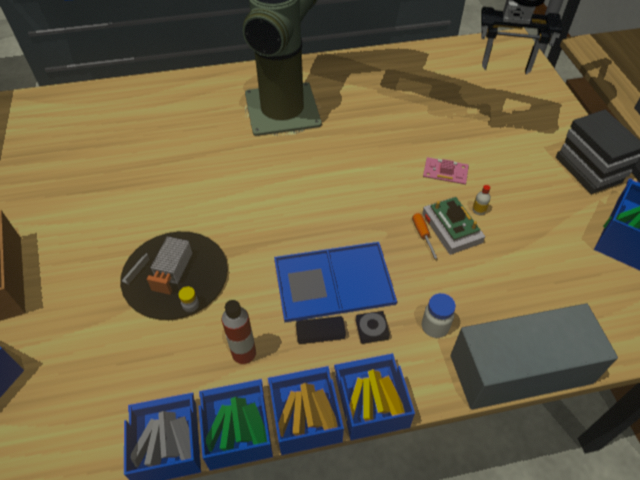

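The top view shows these:
- The green board on its jig at (165,247).
- A pink look-alike board at (135,335).
- Green parts in a bin at the left edge, about (15,175), outside the work area.
- The tray at (313,224), with the grey pad at (342,226).
- The cooler on the turntable at (475,280), copper foot at (489,255).
- The bracket at (511,289) and the jar at (460,230).

The green board on the pins is the one meant; I'll confirm it in a crop.

```bash
cat > h.py <<'E'
from plant import r,kin,optics
import cv2,numpy as np
def cam(n,pose=None):
    m=optics.camera_model(n)
    if n!="wrist":
        R=cv2.Rodrigues(m["rvec"])[0]; return m["K"],R.T,-R.T@m["tvec"]
    R,p=pose; H=m["hand_eye"]; return m["K"],R@H[:3,:3],R@H[:3,3]+p
def ray(px,z,c):
    K,R,o=c; px=np.atleast_2d(px).astype(float)
    d=np.c_[px,np.ones(len(px))]@np.linalg.inv(K).T@R.T
    return o+d*((z-o[2])/d[:,2])[:,None]
def shot(n,name):
    pose=(np.array(r.get_eef_rot()),np.array(r.get_position()))
    p,d=optics.get_image(n); cv2.imwrite(f"pics/{name}.png",p[:,:,::-1])
    np.savez(f"pics/{name}.npz",p=p,d=d,R=pose[0],t=pose[1]); return p,d,cam(n,pose)
def load(name):
    f=np.load(f"pics/{name}.npz"); return f["p"],f["d"],cam("wrist",(f["R"],f["t"]))
def cloud(d,c):
    K,R,o=c; v,u=np.mgrid[:480,:640]
    return np.stack([(u-K[0,2])/K[0,0]*d,(v-K[1,2])/K[1,1]*d,d],-1)@R.T+o
def blob(mask,box=None):
    m=mask.astype(np.uint8)
    if box: k=np.zeros_like(m); u0,v0,u1,v1=box; k[v0:v1,u0:u1]=1; m=m*k
    m=cv2.morphologyEx(m,cv2.MORPH_OPEN,np.ones((3,3),np.uint8))
    cs=cv2.findContours(m,cv2.RETR_EXTERNAL,cv2.CHAIN_APPROX_NONE)[0]
    return max(cs,key=cv2.contourArea)[:,0,:]
def rect(P):  # world xy pts -> centre,size,long-axis angle
    (c,s,a)=cv2.minAreaRect((P[:,:2]*1000).astype(np.float32))
    if s[0]<s[1]: s=s[::-1]; a+=90
    return np.round(np.array(c)/1000,4),np.round(s,1),round(((a+90)%180)-90,2)
def down(yaw):  # tool down, tool y at yaw+90
    a=np.radians(yaw); x=np.array([np.cos(a),np.sin(a),0]); z=np.array([0,0,-1.]); return np.c_[x,np.cross(z,x),z]
E
python3 - <<'E'
from h import *
f=np.load("pics/top.npz"); p,d=f["p"],f["d"]; c=cam("top")
h=cv2.cvtColor(p,cv2.COLOR_RGB2HSV); H,S,V=[h[...,i].astype(int) for i in range(3)]
tr=blob((H>100)&(H<125)&(S>120),(245,175,385,275)); print("tray",rect(ray(tr,.014,c)))
pad=blob((S<80),(325,212,359,244)); print("pad",rect(ray(pad,.004,c)))
tt=blob(V<60,(405,215,535,340)); print("tt",rect(ray(tt,.012,c)))
cf=blob((H<14)&(S>110)&(V>90),(470,240,510,270)); print("foot",rect(ray(cf,.057,c)))
st=blob((S<50)&(V>90),(450,250,497,310)); print("stack",rect(ray(st,.058,c)), st.mean(0))
br=blob((S<50)&(V>90),(496,268,528,308)); print("bracket",rect(ray(br,.03,c)))
j=blob((S<60)&(V>110),(140,210,195,290)); print("jig",rect(ray(j,.028,c)))
g=blob((H>50)&(H<95)&(S>90),(140,210,195,290)); print("board",rect(ray(g,.043,c)))
pk=blob((H>150)&(S>60),(95,300,175,370)); print("pink",rect(ray(pk,.005,c)))
P=cloud(d,c)
for n,(u,v) in dict(tray=(290,220),pad=(342,226),stack=(475,280),heat=(163,247),duster=(430,145),jar=(461,226)).items(): print(n,P[v,u].round(3))
crop=lambda im,u,v,w,h,k:cv2.resize(im[v:v+h,u:u+w],None,fx=k,fy=k,interpolation=cv2.INTER_CUBIC)
im=np.hstack([crop(p,90,200,130,170,3),crop(p,405,200,130,170,3)]); cv2.imwrite("pics/crop.png",im[:,:,::-1])
E
```

```text
tray (array([0.6009, 0.0175]), array([241.8, 164. ]), 88.52)
pad (array([ 0.5982, -0.0443]), array([73.3, 71.5]), -86.32)
tt (array([ 0.5106, -0.3256]), array([230.7, 228.3]), -85.17)
foot (array([ 0.5557, -0.3552]), array([41.5, 26.2]), 38.88)
stack (array([ 0.4911, -0.335 ]), array([47.9, 10.4]), -54.23) [480.63461538 282.23076923]
bracket (array([ 0.4867, -0.4069]), array([75.7, 14.2]), -38.51)
jig (array([0.5112, 0.3255]), array([133.3,  89.3]), 10.48)
board (array([0.5105, 0.3253]), array([106.8,  63.8]), 10.02)
pink (array([0.3272, 0.3743]), array([108.6,  67.8]), 64.07)
tray [0.605 0.071 0.004]
pad [ 0.601 -0.045  0.002]
stack [ 0.495 -0.324  0.056]
heat [0.508 0.323 0.061]
duster [ 0.723 -0.193  0.188]
jar [ 0.606 -0.291  0.064]
```

View pics/crop.png

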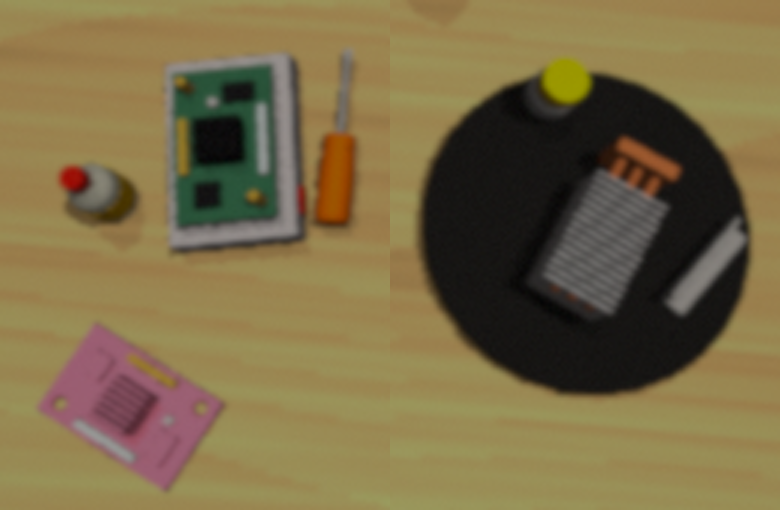

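The crop confirms it: the green board sits on the jig with the brass pins through it, at full-image (165,247), and the pink one lies loose. Cooler, foot, jar and bracket are clear on the turntable. Next I'll move the wrist camera over the cooler and check that the tilted grip can be reached.

```bash
cat >> h.py <<'E'
def lying(psi):  # psi: heading towards foot, deg
    a=np.radians(psi); z=-np.array([np.cos(a),np.sin(a),0]); x=np.array([0,0,1.]); return np.c_[x,np.cross(z,x),z]
def upright(phi):
    a=np.radians(phi); return np.array([[np.cos(a),-np.sin(a),0],[np.sin(a),np.cos(a),0],[0,0,1.]])
def tool_in_cooler(th,s):
    t=np.radians(th); z=np.array([-np.cos(t),0,-np.sin(t)]); y=np.array([0,s,0.]); return np.c_[np.cross(y,z),y,z]
def tcp(Rc,pc,gx,gz,th,s): # cooler pose, grasp point in cooler -> TCP pos, R
    R=Rc@tool_in_cooler(th,s); return pc+Rc@np.array([gx,0,gz])+R[:,2]*.019,R
E
python3 - <<'E'
from h import *
for th in(30,45,55):
  for s in(1,-1):
    Rl=lying(-32); pl=np.array([.495,-.33,.035])-Rl@[0,0,.0725]
    q=kin.solve_ik(*tcp(Rl,pl,.003,.07,th,s))
    for phi in(-88.5,1.5,91.5,160,-178.5,-160,):
        pp=np.array([.599,-.0445,.006]); 
        q2=kin.solve_ik(*tcp(upright(phi),pp,.003,.07,th,s))
        print(th,s,phi,None if q is None else np.round(q),None if q2 is None else np.round(q2))
r.move_to([.475,-.31,.25],down(-32+180))
print(r.get_time(),r.get_qpos())
shot("wrist","w1")
E
```

```text
30 1 -88.5 [ -46.   15.  117.   20.   20. -121.] [-36.  46.  79.  44.  98. -48.]
30 1 1.5 [ -46.   15.  117.   20.   20. -121.] [  -8.   67.   38.  -11.  134. -103.]
30 1 91.5 [ -46.   15.  117.   20.   20. -121.] [  14.   41.   87.  -59.   80. -140.]
30 1 160 [ -46.   15.  117.   20.   20. -121.] [  -6.   19.  130.  205.   30. -105.]
30 1 -178.5 [ -46.   15.  117.   20.   20. -121.] [-25.  18. 132. 137.  35. -67.]
30 1 -160 [ -46.   15.  117.   20.   20. -121.] [-37.  21. 127. 100.  47. -52.]
30 -1 -88.5 [-46.  15. 117.  20.  20.  59.] [-36.  46.  79.  44.  98. 132.]
30 -1 1.5 [-46.  15. 117.  20.  20.  59.] [ -8.  67.  38. -11. 134.  77.]
30 -1 91.5 [-46.  15. 117.  20.  20.  59.] [ 14.  41.  87. -59.  80.  40.]
30 -1 160 [-46.  15. 117.  20.  20.  59.] [ -6.  19. 130. 205.  30.  75.]
30 -1 -178.5 [-46.  15. 117.  20.  20.  59.] [-25.  18. 132. 137.  35. 113.]
30 -1 -160 [-46.  15. 117.  20.  20.  59.] [-37.  21. 127. 100.  47. 128.]
45 1 -88.5 [-48.  16. 126. 118.  13. 140.] [-32.  38.  83.  36.  88. -44.]
45 1 1.5 [-48.  16. 126. 118.  13. 140.] [  -9.   56.   51.   -8.  117. -10
[... 969 characters left out ...]
21.  17. 119.]
55 1 -178.5 [-50.  21. 130. 148.  29. 108.] [-19.  10. 119.  35.  21.  40.]
55 1 -160 [-50.  21. 130. 148.  29. 108.] [-26.  12. 116.  47.  34.   9.]
55 -1 -88.5 [-50.  21. 130. 148.  29. -72.] [-29.  33.  86.  30.  82. 140.]
55 -1 1.5 [-50.  21. 130. 148.  29. -72.] [ -9.  48.  60.  -6. 106.  79.]
55 -1 91.5 [-50.  21. 130. 148.  29. -72.] [  5.  30.  91. -38.  67.  22.]
55 -1 160 [-50.  21. 130. 148.  29. -72.] [ -9.  11. 118. -21.  17. -61.]
55 -1 -178.5 [-50.  21. 130. 148.  29. -72.] [ -19.   10.  119.   35.   21. -140.]
55 -1 -160 [-50.  21. 130. 148.  29. -72.] None
3.2083 [-4.17969176e+01  9.09547577e+00  8.62463403e+01  1.37982925e-02
  8.46664049e+01 -9.98689562e+01]
```

View pics/w1.png

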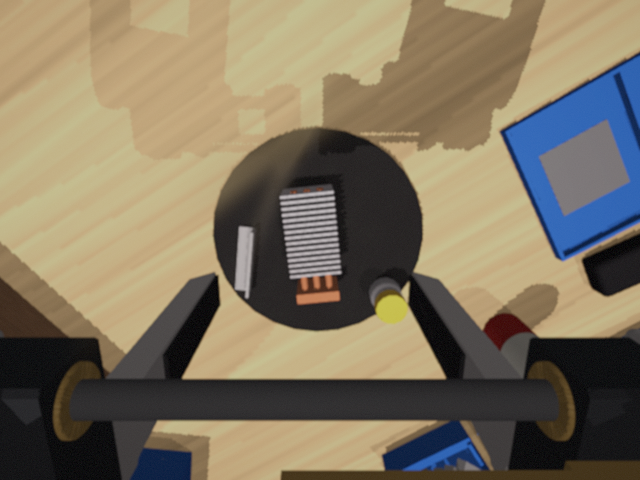

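The wrist view shows the cooler stack with corners at about (280,192), (333,186), (341,274) and (290,279). The copper foot is at (318,296), the bracket at (245,260) on its own side, and the jar at (390,305). I'll fit the stack's top face from this view.

Run:
```python
from h import *
p,d,c=load("w1"); P=cloud(d,c)
h=cv2.cvtColor(p,cv2.COLOR_RGB2HSV); H,S,V=[h[...,i].astype(int) for i in range(3)]
box=(265,165,365,315)
m=(P[...,2]>.045)&(P[...,2]<.075)&(d>0)
b=blob(m,box); print("depth blob",rect(ray(b,.058,c)),np.median(P[box[1]:box[3],box[0]:box[2],2][m[box[1]:box[3],box[0]:box[2]]]))
br=cv2.morphologyEx(((S<70)&(V>85)&(P[...,2]>.045)).astype(np.uint8),cv2.MORPH_CLOSE,np.ones((7,7),np.uint8))
b=blob(br,box); print("bright",rect(ray(b,.058,c)),b.min(0),b.max(0))
cf=blob((H<16)&(S>110)&(V>130)&(np.arange(480)[:,None]>288),box); print("foot",rect(ray(cf,.057,c)),ray([cf.mean(0)],.057,c))
tt=blob((V<75),(205,120,430,340)); print("tt",rect(ray(tt,.012,c)))
bk=blob((S<60)&(V>120),(230,215,262,305)); print("bracket",rect(ray(bk,.034,c)))
```

```text
depth blob (array([ 0.5049, -0.329 ]), array([118.1,  51.7]), -25.94) 0.0547218988186301
bright (array([ 0.4933, -0.3234]), array([87.4, 51.8]), -25.96) [280 190] [340 277]
foot (array([ 0.5544, -0.3527]), array([44.6, 11.2]), 64.09) [[ 0.55439124 -0.35275958  0.057     ]]
tt (array([ 0.5187, -0.3124]), array([260.8, 230.9]), 52.71)
bracket (array([ 0.487 , -0.4046]), array([80.1, 15.8]), -38.52)
```

The stack fits at 87 x 52 mm, centred at (0.493,-0.323) and heading -26°. The distance from foot to stack centre is 67.9 mm against 67.5 mm expected, so I'll grip it.

Run:
```python
from h import *
p,d,c=load("w1"); h=cv2.cvtColor(p,cv2.COLOR_RGB2HSV)
pad=blob(h[...,1]<90,(535,118,634,220)); print("pad",rect(ray(pad,.004,c)))
th,s,gx,gz=30,1,.005,.062
Rl=lying(-25.9); pl=np.array([.4933,-.3234,.035])-Rl@[0,0,.0725]
t,R=tcp(Rl,pl,gx,gz,th,s)
for z in(.3,.15,.006):
  print(kin.solve_ik(*tcp(upright(-1.5),np.array([.5985,-.0435,z]),gx,gz,th,s)))
r.move_gripper(.072,45)
r.move_to(t-R[:,2]*.09,R)
r.move_linear(t,velocity=.12)
print(r.get_force())
w=r.move_gripper(.04,45); print(r.get_width(),r.get_grip_force(),r.get_force())
r.move_linear(t+[0,0,.03],velocity=.08); print(r.get_width(),r.get_grip_force(),r.get_force())
r.move_linear(t+[0,0,.16],velocity=.2)
print(r.get_time(),r.get_qpos(),r.get_width(),r.get_force())
shot("scene","s1")
im=cv2.imread("pics/s1.png")[120:340,60:380]; cv2.imwrite("pics/s1c.png",cv2.resize(im,None,fx=2,fy=2))
```

```text
pad (array([ 0.5992, -0.0406]), array([76. , 75.8]), 88.57)
None
[  -8.89537923   59.42262597   35.98239088  -10.9034328   143.89175698
 -102.55903337]
[ -8.89537923  68.28501522  36.89370264  -8.95466171 134.26236704
 -99.98918342]
[-0.39973465  0.61229094 -0.02640623]
0.05166774465788132 45.00181496143341 [-3.89975855  0.81413702  5.77331335]
0.0517140893725956 44.99856770038605 [ 0.14973867 -0.34852879 -3.95878961]
7.3583 [ -47.04335112   -0.68045188  110.72742683   15.35497226   42.91656605
 -119.90576046] 0.051411779715431254 [ 0.35005774 -0.769438   -4.51450206]
```

View pics/s1c.png

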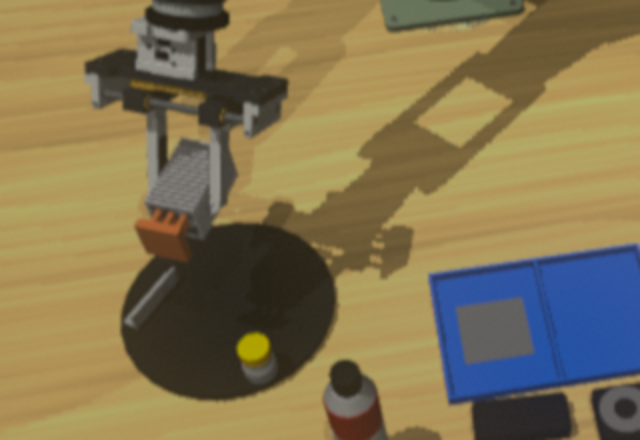

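The cooler is held (width 51.7 mm) and clear of the turntable; jar and bracket are unmoved. Next I'll swing inward first, then reorient, then slide out over the pad, to stay clear of the duster.

Run:
```python
from h import *
th,s,gx,gz=30,1,.005,.062
pad=np.array([.599,-.0425,0])
q=np.array(r.get_qpos())
for x in(.44,.48,.52,.56):
  for z in (.13,.18):
    w=kin.solve_ik(*tcp(upright(-1.5),np.array([x,-.01,z]),gx,gz,th,s)); print(x,z,None if w is None else np.round(w))
    if w is not None: best=w
q[0]=best[0]+3; r.set_joints(q); print(r.get_position(),r.get_time(),best)
```

```text
0.44 0.13 [ -8.  40.  72.  -7. 127. -98.]
0.44 0.18 [ -8.  37.  71.  -8. 132. -99.]
0.48 0.13 [ -8.  45.  65.  -7. 130. -98.]
0.48 0.18 [ -8.  42.  63.  -8. 135. -99.]
0.52 0.13 [ -7.  49.  56.  -7. 134. -98.]
0.52 0.18 [ -7.  46.  55.  -8. 138. -99.]
0.56 0.13 [ -7.  54.  47.  -7. 138. -98.]
0.56 0.18 [ -7.  52.  46.  -8. 142. -99.]
[0.59874199 0.1050072  0.18056652] 9.025 [ -7.04108393  51.85146545  45.86587418  -7.79041367 141.90866525
 -98.92269892]
```

Run:
```python
from h import *
th,s,gx,gz=30,1,.005,.062
r.set_joints(kin.solve_ik(*tcp(upright(-1.5),np.array([.48,-.01,.18]),gx,gz,th,s)))
t,R=tcp(upright(-1.5),np.array([.599,-.0425,.13]),gx,gz,th,s)
r.move_linear(t,velocity=.2)
print(r.get_time(),r.get_width(),r.get_grip_force(),r.get_force())
p,d,c=shot("scene","s2"); c=cam("scene"); P=cloud(d,c)
h=cv2.cvtColor(p,cv2.COLOR_RGB2HSV)
reg=(abs(P[...,0]-.6)<.1)&(abs(P[...,1]+.04)<.1)&(P[...,2]>.08)&(d>0)
cu=(h[...,0]<14)&(h[...,1]>110)&reg
Q=P[cu]; print("copper",len(Q),np.percentile(Q,[2,50,98],axis=0).round(4))
im=cv2.imread("pics/s2.png")[100:350,180:480]; cv2.imwrite("pics/s2c.png",cv2.resize(im,None,fx=2.4,fy=2.4))
```

```text
11.2667 0.05175807693522763 44.99995529651642 [-0.35331129 -0.50486541 -3.31270436]Traceback (most recent call last):
  File "<stdin>", line 11, in <module>
    return _quantile_unchecked(
        a, q, axis, out, overwrite_input, method, keepdims, weights)
    return _ureduce(a,
                    func=_quantile_ureduce_func,
    ...<5 lines>...
                    overwrite_input=overwrite_input,
                    method=method)
    r = func(a, **kwargs)
    result = _quantile(arr,
                       quantiles=q,
    ...<2 lines>...
                       out=out,
                       weights=wgt)
    slices_having_nans = np.isnan(arr[-1, ...])
                                  ~~~^^^^^^^^^
IndexError: index -1 is out of bounds for axis 0 with size 0
```

Run:
```python
from h import *
shot("wrist","w2")
a=cv2.imread("pics/s2.png")[60:360,180:480]; b=cv2.imread("pics/w2.png")
im=np.hstack([cv2.resize(a,(400,400)),cv2.resize(b[:,80:560],(400,400))]); cv2.imwrite("pics/s2c.png",im)
```

```text
(no output)
```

View pics/s2c.png

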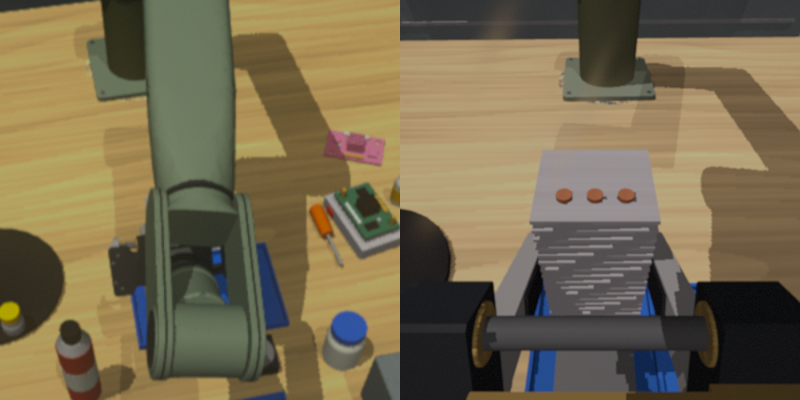

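The left half shows the arm hiding the hand from the scene camera. In the right half (wrist view) the cooler's top plate with three copper pipe ends is seen square-on at about (595,190). I'll fit its plane for tilt and position.

Run:
```python
from h import *
p,d,c=load("w2"); P=cloud(d,c)
m=(d>0)&(P[...,2]>.225)&(P[...,2]<.265); k=np.zeros_like(m); k[170:268,235:400]=1; m&=k
b=blob(m); Q=P[m]; X=np.c_[Q[:,:2]-Q[:,:2].mean(0),np.ones(len(Q))]
f,res,_,_=np.linalg.lstsq(X,Q[:,2],rcond=None)
for _ in range(3):
    e=abs(X@f-Q[:,2]); i=e<.003; f=np.linalg.lstsq(X[i],Q[i,2],rcond=None)[0]
print("n",len(Q),i.sum(),"slope deg",np.degrees(f[:2]),"z",f[2], Q[i,:2].min(0),Q[i,:2].max(0))
mm=np.zeros_like(m); mm[m]=i
print(rect(Q[i][:,:2]),rect(ray(blob(mm),f[2],c)))
```

```text
n 12662 12655 slope deg [0.16766856 0.03679485] z 0.24230193644520304 [ 0.57144056 -0.0673487 ] [ 0.62092966 -0.01424978]
(array([ 0.596 , -0.0408]), array([52.3, 48.8]), 88.5) (array([ 0.5968, -0.0408]), array([51.9, 46.8]), 88.61)
```

The plate is level within 0.2° and about 2 mm from nominal in x. I'll lower it, watching the wrist force.

Run:
```python
from h import *
th,s,gx,gz=30,1,.005,.062
base=np.array([.6003,-.0428,0])
go=lambda z,v: r.move_linear(tcp(upright(-1.5),base+[0,0,z],gx,gz,th,s)[0],velocity=v)
go(.13,.1); go(.018,.12); r.sleep(.2); f0=r.get_force()[2]; z=.012
while z>-.004:
    go(z,.03); f=r.get_force()[2]; print(round(z,4),round(f-f0,2))
    if f-f0>3: break
    z-=.001
r.sleep(.2); print(r.get_force(),r.get_time())
r.move_gripper(.075); r.sleep(.3)
t,R=tcp(upright(-1.5),base+[0,0,z],gx,gz,th,s)
r.move_linear(t-R[:,2]*.11,velocity=.15)
print(r.get_time(),r.get_force())
p,d,c=shot("wrist","w3"); P=cloud(d,c)
m=(d>0)&(P[...,2]>.105)&(P[...,2]<.135)&(abs(P[...,0]-.6)<.06)&(abs(P[...,1]+.042)<.06); Q=P[m]
f=np.linalg.lstsq(np.c_[Q[:,:2]-Q[:,:2].mean(0),np.ones(len(Q))],Q[:,2],rcond=None)[0]
print(len(Q),np.degrees(f[:2]),f[2],rect(Q))
```

```text
0.012 -1.02
0.011 -0.21
0.01 -0.25
0.009 -0.76
0.008 0.66
0.007 -0.39
0.006 5.04
[0.22359231 0.23736322 2.82521832] 14.95Traceback (most recent call last):
  File "<stdin>", line 13, in <module>
plant.PlanningError: the arm cannot follow that straight line within its joint ranges
```

Run:
```python
from h import *
print(r.get_width(),r.get_force(),r.get_qpos())
t=np.array(r.get_position()); R=np.array(r.get_eef_rot())
for L in(.1,.085,.07,.06,.05):
    try: r.move_linear(t-R[:,2]*L,velocity=.12); print("ok",L); break
    except r.PlanningError: pass
print(r.get_time(),r.get_force(),r.get_qpos())
p,d,c=shot("wrist","w3"); P=cloud(d,c)
m=(d>0)&(P[...,2]>.105)&(P[...,2]<.135)&(abs(P[...,0]-.6)<.06)&(abs(P[...,1]+.042)<.06); Q=P[m]
f=np.linalg.lstsq(np.c_[Q[:,:2]-Q[:,:2].mean(0),np.ones(len(Q))],Q[:,2],rcond=None)[0]
print(len(Q),np.degrees(f[:2]),f[2],rect(Q))
q=np.array(r.get_qpos())
for yaw in(8.5,98.5,-81.5,188.5): print(yaw,kin.solve_ik([.47,.30,.22],down(yaw)),kin.solve_ik([.511,.3253,.08],down(yaw)))
```

```text
0.07489261007312265 [-0.77303468 -0.89345007  0.095308  ] [ -8.83346928  68.55745668  36.36811909  -8.91574189 134.51830515
 -99.96051854]
ok 0.07
16.55 [ 0.37878202  0.94330239 -0.30838462] [  -8.36129023   78.67357639   12.96205974  -11.1698505   147.70300645
 -102.92103776]
7616 [-8.64770033  0.15277534] 0.11588927321499735 (array([ 0.6165, -0.0431]), array([99.1, 86.9]), 89.93)
8.5 [ 2.36566650e+01  9.08177031e+00  8.98063677e+01 -2.54444375e-14
  8.11118620e+01  1.05156665e+02] [ 2.42995842e+01  2.27091536e+01  9.01235015e+01 -2.54444375e-14
  6.71673449e+01  1.05799584e+02]
98.5 [ 2.36566650e+01  9.08177031e+00  8.98063677e+01 -2.54444375e-14
  8.11118620e+01  1.51566650e+01] [ 2.42995842e+01  2.27091536e+01  9.01235015e+01 -2.54444375e-14
  6.71673449e+01  1.57995842e+01]
-81.5 None None
188.5 [ 2.36566650e+01  9.08177031e+00  8.98063677e+01 -2.54444375e-14
  8.11118620e+01 -7.48433350e+01] [ 2.42995842e+01  2.27091536e+01  9.01235015e+01 -2.54444375e-14
  6.71673449e+01 -7.42004158e+01]
```

The cooler is down on light contact and released. I'll lift away by the shoulder joint first, then check the cooler from the top camera and look at the board from close up.

Run:
```python
from h import *
q=np.array(r.get_qpos()); q[1]=55; q[2]=20; r.set_joints(q); q[0]=20; r.set_joints(q)
r.move_gripper(.05,40)
r.move_to([.511,.326,.2],down(100.2)); print(r.get_time(),r.get_position(),r.get_eef_rot()[:,2])
shot("wrist","w4"); p,d,_=shot("top","t2"); P=cloud(d,cam("top"))
h=cv2.cvtColor(p,cv2.COLOR_RGB2HSV)
m=(d>0)&(P[...,2]>.105)&(P[...,2]<.135)&(abs(P[...,0]-.6)<.06)&(abs(P[...,1]+.042)<.06)
print("cooler top",rect(ray(blob(m),.119,cam("top"))),np.median(P[m][:,2]))
pad=blob((h[...,1]<80)&(P[...,2]<.03),(325,207,365,250)); print("pad",rect(ray(pad,.004,cam("top"))))
a=p[170:280,230:400]; b=cv2.imread("pics/w4.png")
cv2.imwrite("pics/c4.png",np.hstack([cv2.resize(a[:,:,::-1],(300,200)).copy(),cv2.resize(b,(267,200))]) if 0 else np.vstack([cv2.resize(b,(560,420)),cv2.resize(a[:,:,::-1],(560,180))[:, :]]))
```

```text
21.1667 [0.51153843 0.3261291  0.20041873] [ 7.73934219e-04  1.53683829e-04 -9.99999689e-01]
cooler top (array([ 0.5974, -0.0424]), array([52.1, 49.5]), 88.95) 0.11874274698119086
pad (array([ 0.6006, -0.0431]), array([72.9, 72.9]), 88.46)
```

View pics/c4.png

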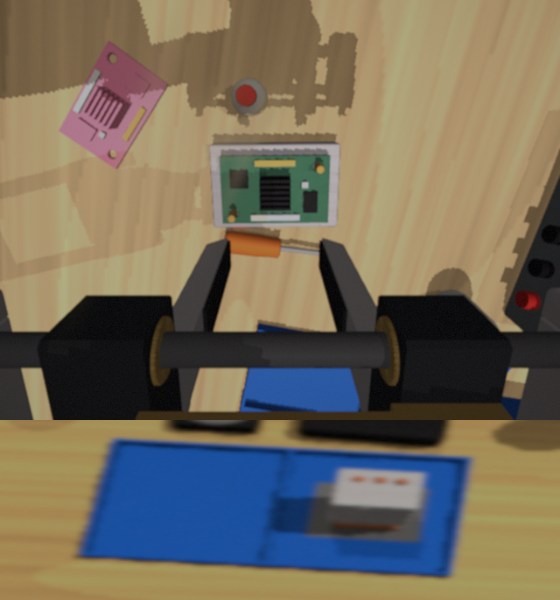

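Top crop: the cooler stands upright in the middle of the pad (its centre is about 3 mm from the pad's). Wrist view: green board on its pins at about (274,188) in the picture, heatsink at (275,192), pins at (232,215) and (320,168). Next I'll measure the board and heatsink.

Run:
```python
from h import *
p,d,c=load("w4"); P=cloud(d,c); h=cv2.cvtColor(p,cv2.COLOR_RGB2HSV); H,S,V=[h[...,i].astype(int) for i in range(3)]
g=cv2.morphologyEx(((H>50)&(H<95)&(S>70)).astype(np.uint8),cv2.MORPH_CLOSE,np.ones((9,9),np.uint8))
bx=(240,165,392,265); b=blob(g,bx); print("board",rect(ray(b,.043,c)))
m=(d>0)&(P[...,2]>.056)&(P[...,2]<.075)&(V<70); k=blob(m,(280,190,345,250)); print("heat",rect(ray(k,.065,c)),np.median(P[m][:,2]),rect(P[m&(abs(P[...,0]-.511)<.04)&(abs(P[...,1]-.326)<.04)]))
dk=blob((V<60),(285,185,340,245)); print("heatdark",rect(ray(dk,.065,c)))
br=(H>12)&(H<32)&(S>110)&(V>100)
for q in((262,232,276,256),(352,178,374,202)):
    x=blob(br,q); print("pin",ray([x.mean(0)],.062,c))
jg=blob((S<60)&(V>120),(230,155,400,270)); print("jig",rect(ray(jg,.028,c)))
```

```text
board (array([0.5099, 0.3293]), array([107.5,  68. ]), 10.26)
heat (array([0.5104, 0.3244]), array([29.3, 20.7]), 10.26) 0.06373233599800515 (array([0.5097, 0.3294]), array([89.6, 34.6]), 22.92)
heatdark (array([0.5093, 0.3323]), array([36.6, 28.6]), -79.74)
pin [[0.47255342 0.297548   0.062     ]]
pin [[0.54735901 0.3604895  0.062     ]]
jig (array([0.5101, 0.3288]), array([134.3,  89.4]), 10.66)
```

Wrist-camera checks agree: board 107.5 x 68 mm, yaw 10.3°, centre (0.510,0.329) from the outline and the same from the midpoint of the pins. The top camera gives y 0.3255. I'll grip at y = 0.3275, closing along the board's x, gently at first.

Run:
```python
from h import *
R=down(100.4); b=np.array([.5102,.3275,0])
r.move_linear(b+[0,0,.09],R,velocity=.15)
r.move_linear(b+[0,0,.050],velocity=.06); r.sleep(.2); f0=np.array(r.get_force()); print(f0)
r.move_gripper(.02,8); r.sleep(.2); print(r.get_width(),r.get_force()-f0,r.get_torque())
r.move_gripper(.02,25); r.sleep(.2); print(r.get_width(),r.get_force()-f0,r.get_torque(),r.get_time())
```

```text
[ 0.70295814 -0.44037117 -0.39156263]
0.030149689298525576 [ 1.9610131   1.94202283 -0.60498219] [ 0.01125997 -0.41725914  0.04018679]
0.029828465709096422 [ 2.14983832  0.67909533 -1.36591417] [ 0.12111429 -0.59806539  0.04749464] 24.2333
```

Run:
```python
from h import *
t=np.array(r.get_position()); print(t)
for dz in(.003,.008,.014,.02,.027,.034):
    r.move_linear(t+[.0003,0,dz],velocity=.03); print(dz,np.round(r.get_force(),2),round(r.get_width(),4),r.get_grip_force())
r.move_linear(t+[.0003,0,.16],velocity=.15)
print(r.get_time(),r.get_force(),r.get_width())
p,d,c=shot("scene","s5"); a=p[110:330,230:520]; cv2.imwrite("pics/s5c.png",cv2.resize(a[:,:,::-1],None,fx=2,fy=2))
# tray bay corners from top camera before moving: recompute on first image
f=np.load("pics/top.npz"); h=cv2.cvtColor(f["p"],cv2.COLOR_RGB2HSV).astype(int)
tr=blob((h[...,0]>100)&(h[...,0]<125)&(h[...,1]>120),(245,175,385,275)); c=cam("top")
print(cv2.boxPoints(cv2.minAreaRect((ray(tr,.014,c)[:,:2]*1000).astype(np.float32))))
```

```text
[0.51071821 0.32765064 0.05023508]
0.003 [ 3.32  0.41 -1.62] 0.0298 24.997331500053406
0.008 [2.35 0.64 0.06] 0.0295 24.997373521327972
0.014 [ 1.84  0.87 -1.02] 0.0299 24.99718487262726
0.02 [ 0.64 -1.17 -1.1 ] 0.0298 24.996723532676697
0.027 [-0.01  0.18 -2.24] 0.0295 24.995670318603516
0.034 [-0.47 -0.2  -2.24] 0.0296 24.995686411857605
27.2667 [-0.73981762 -0.38443107 -2.44096849] 0.02973544407075115
[[ 515.80035  -101.234695]
 [ 679.7697   -105.48045 ]
 [ 686.0279    136.20724 ]
 [ 522.05853   140.453   ]]
```

View pics/s5c.png

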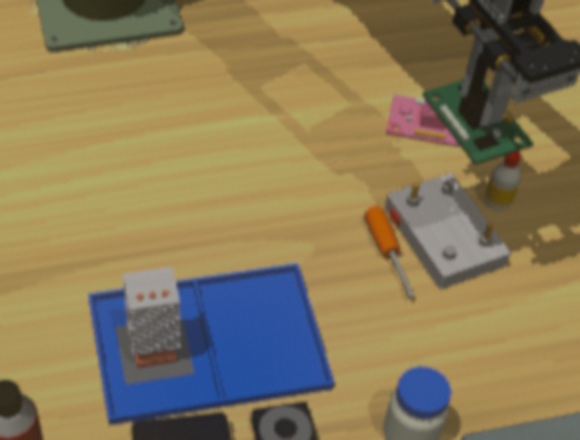

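The board is off the pins and level, and the jig, driver, bottle and pink board are undisturbed. The bay centre comes out at (0.6025,0.0775), with more than 20 mm margin all round.

Run:
```python
from h import *
R=down(88.5); b=np.array([.6025,.0765,0])
r.move_to(b+[0,0,.15],R)
r.move_linear(b+[0,0,.03],velocity=.12); r.sleep(.2); f0=r.get_force()[2]; z=.022
while z>.010:
    r.move_linear(b+[0,0,z],velocity=.03); f=r.get_force()[2]-f0; print(round(z,4),round(f,2))
    if f>2: break
    z-=.001
r.sleep(.2); print(r.get_force(),r.get_time())
r.move_gripper(.05); r.sleep(.2)
r.move_linear(b+[0,0,.10],velocity=.1); r.move_linear(b+[0,0,.25],velocity=.2)
r.move_to([.40,.25,.28],down(110)); print(r.get_time())
p,d,_=shot("top","t6"); c=cam("top"); P=cloud(d,c); h=cv2.cvtColor(p,cv2.COLOR_RGB2HSV).astype(int)
g=blob((h[...,0]>50)&(h[...,0]<95)&(h[...,1]>90),(245,175,335,275)); print("board",rect(ray(g,.009,c)))
m=(d>0)&(P[...,2]>.105)&(P[...,2]<.135)&(abs(P[...,0]-.6)<.06)&(abs(P[...,1]+.042)<.06); print("cooler",rect(ray(blob(m),.119,c)))
s,_,_=shot("scene","s6")
cv2.imwrite("pics/c6.png",np.hstack([cv2.resize(p[150:300,220:390],(400,353)),cv2.resize(s[200:350,240:410],(400,353))])[:,:,::-1])
```

```text
0.022 1.4
0.021 0.69
0.02 -0.07
0.019 0.01
0.018 0.53
0.017 0.36
0.016 1.63
0.015 7.79
[-2.71969727 -0.40908901  5.28331884] 32.1
35.775
board (array([0.6018, 0.075 ]), array([108.1,  67.3]), -1.31)
cooler (array([ 0.5974, -0.0425]), array([51.9, 49.9]), 88.34)
```

View pics/c6.png

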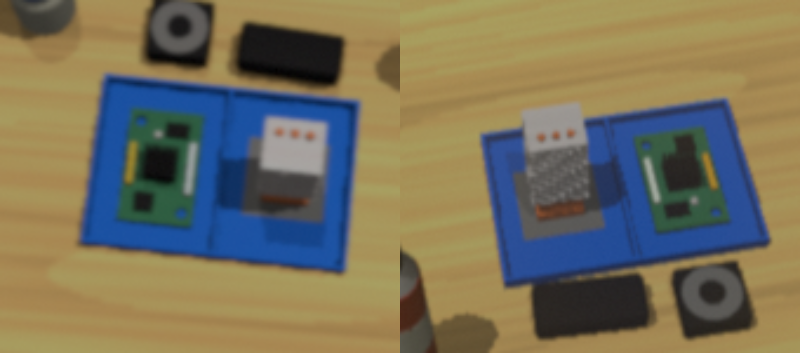

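Both parts are in place: the cooler stands in the middle of the grey square at (0.597,-0.0425), and the board lies flat in its bay at (0.602,0.075), heatsink up. The robot is touching nothing, so I'm handing in.

```bash
python3 -c "
from plant import r
print(r.job_done(),r.get_time())"
```

```text
the job is handed in; nothing more can be done
the job is handed in; nothing more can be done
```

I've handed the job in at about 36 s: the cooler stands upright about 3 mm from the centre of the grey square, the green board lies flat in the other bay with its heatsink up, and the nearby things I could see in the pictures were not moved.

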